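Swing out the camera stand's leg

TASK

The inspection camera's tripod stand still has its third leg, the one with the orange pin, folded beside another leg: swing that leg all the way out until it seats in its end detent, then let go. The lamp stand next to it has the same kind of leg: leave that one folded.

Things in the scene. Friction and masses are not known exactly. Their poses are not given: they have to be found in the camera images.
- camera_leg (a joint): Camera stand's folding leg, turning level about the post: 0 folded, 1.658 (95 deg) end stop, fully out; grows counter-clockwise from above. Starts at 0 to 0.35, stays where it is left (friction 0.025 N m) up to 1.1. There a sprung ball resists with up to about 0.3 N m (2.5 N at the pin), with a hump at 1.41; let go past 1.47 it snaps by itself to the stop and stays. The stand cannot move.
- camera_leg_pin (a point): Grip pin of the camera stand's folding leg: upright orange round pin, 14 mm in diameter, on the leg's outer end, 120 mm from the hinge axis. The point is on the pin's axis, 70 mm above the table; the pin runs from 43 to 95 mm above the table. The leg under it is an aluminium bar 18 mm wide, top at 43 mm, with a rubber foot.
- camera_leg_hinge (a point): Vertical hinge axis, in the camera stand's post (16 mm thick, 190 high), 37 mm above the table. Grey hub 62 mm wide, 60 high; two fixed legs 135 mm long, 21 high, 120 deg apart. A boom midway between them carries a black camera barrel with blue top, 42 mm wide, 85 mm from the post, 94 to 200 mm high. Leg folded: 25 deg from a fixed leg; fully out: opposite to the boom.
- lamp_leg (a joint): Folding leg of the lamp stand, which is like the camera stand (orange pin too) except that its boom carries a round white lamp head, 96 mm wide. Same joint values; it starts between 0 and 0.35 and counts as folded below 0.6.

How it is judged:
At the end, for the whole second after the job is handed in: The camera stand's leg is fully out, within 10 degrees of its end stop (joint above 1.48) and at rest, and the lamp stand's leg is still folded (joint below 0.6) (value of joint camera_leg above 1.48 rad and velocity of joint camera_leg between -0.1 and 0.1 rad/s and value of joint lamp_leg below 0.6 rad); the robot touches nothing.
It fails at once if the lamp stand's leg is swung out (joint above 0.6) (value of joint lamp_leg above 0.6 rad).
It also fails if it takes over 40 s, if anything falls off the work surface, if the arm or the gripper's body presses on something with over 40 N, if the wrist force passes 120 N, or if a joint passes its speed limit or range.

ROBOT

A 7-joint arm with a two-finger parallel gripper is mounted at the origin on the work surface. World frame = base frame: x ahead of the robot, y to its left, z up, the work surface at z = 0. Lengths are in m, angles in rad, forces in N, time in s.
With the tool pointing down it reaches from about 0.35 to 0.9 m from the base axis. Payload 7.2 kg.
Tool frame: the origin (TCP) lies at the very end of the fingers, on their centre line; the grasp point (between the pads) lies 19 mm behind it; z points along the fingers, y is the direction in which the jaws open and shut (so a half turn about z gives the same grasp; the last joint's range is limited). The gripper opens to 88 mm and grips with 3 to 60 N. Pads are 20 mm wide; open, the fingers measure 115 mm over their backs; the gripper's body (75 mm by 178 mm) begins 61 mm behind the grasp point.
Start: joints at [-1.229, 0.411, -0.013, 1.596, 0.006, 1.134, -0.082], TCP at [0.249, 0.573, 0.223] pointing down, gripper open.
Joint ranges: [-2.95, 2.95], [-0.29, 1.99], [-1.47, 1.44], [0.14, 2.54], [-1.03, 4.17], [0.13, 1.85], [-2.86, 2.86]. Speed limits (rad/s): [2.39, 2.39, 3.01, 3.01, 3.14, 3.14, 3.14].

INTERFACE

Orientations are given as a rotation vector (axis times angle).
In Python, from station import * gives the robot as it stands.
- The arm moves only by the tool step_arm, never from a script. Its argument "plan" is a list of rows, each an object with "offset": the shift along the tool's x, y, z in m, a list of three; "rotation": the turn, a rotation vector about the tool's x, y, z in degrees, a list of three; "gripper": the closure, from 0 (fully open) to 1 (shut). In form: [{"offset": [dx, dy, dz], "rotation": [rx, ry, rz], "gripper": gripper}, ...]. A call has 1 to 12 rows; each row shifts and turns the commanded pose from where the row before left it, along the tool's axes as they then stand; what a row does not reach is not made up. A row lasts 1/10 s, in which the tool goes at most 50 mm and 8.59 degrees, less where a joint would pass 70% of its speed; a pose out of reach is approached as far as the arm can. A call with a gripper value outside its range is refused whole. The fingers move at their own pace and stop on an object; "force" is the grip in N (left out, the last holds). Time passes only in rows, so rows that do not move let the fingers close. It gives the time, the measured TCP pose, the force and the opening at its end, in the units of the state.
- sense(): the state, without advancing time (a new reading comes with each control period).
- get_image(name): name is "side" or "top" or "wrist"; returns the picture (480x640x3 uint8, red, green, blue); there is no depth.
- camera_params(name): a dict with "vfov" (degrees; the focal length in pixels is half the picture's height over the tangent of half this angle, whatever the lens; pixels are square), "cx", "cy" (the principal point, pixels), "pose" (4x4, takes a point from camera to world coordinates); the wrist camera has in their place "T_tool_cam" (4x4, takes a point from camera to tool coordinates, whose origin is the TCP and whose axes are the flange's). Camera axes: x right, y up, looking along -z (the intrinsics and any distortion apply to the point x, -y, -z); pixel columns grow to the right and rows downward; lengths in m; the calibration is good to about 2 mm. The wrist camera is an equidistant fisheye: a pixel r from the principal point sees the ray r / f radians off the axis. A picture is of the moment at which its call begins: read the wrist's pose just before it. camera_params takes no time and is no camera call.
- sign_off(): hands the job in, once; it reports no verdict.
Trained networks look in the newest picture that a camera, given by its name, has taken for a name from the list of things; names that differ only in an ending like _2 or _b are one class to them, and where a whole thing is asked for, a point or a joint stands for the part that bears it (a point fixed in the world has none). Each returns a list of dicts, best first, with "conf" (0 to 1); they miss things now and then, are a little off and sometimes report something else, mostly with a low value. They report only what shows in the picture. A call takes as long as a camera call.
- cut_out(camera, thing): "region" (480x640 bool, what is visible of it) and "location" ([row, column] in pixels, amid what is visible of it).
The state is a dict: "t": time; "joints": joint angles; "qd": joint speeds; "effort": joint torques, N m; "ee_pos": TCP position; "eef_rot": TCP orientation; "force": force on the tool from outside, world axes, zero at the start; "moment": the same for the moment, N m; "opening": finger opening in m.
Only numpy, scipy, OpenCV 4.12 (cv2) and the standard library are available. Lean on these libraries where they do the work, as an engineer would, in place of code of your own. Each camera call takes 0.05 s, during which the arm holds its last target.

## Working session

There is one attempt and no reset: what is moved stays moved. The work goes in short steps, Python scripts to look and compute and a tool call to move; the robot and the scene stay as the last step left them, time stands still between calls to the robot, and variables do not carry over. Pictures are saved under pics/ and viewed, and the job is handed in when it is done.

Besides the shell and the picture viewer there is one more tool, called after ">>>" by a JSON object that holds its "op" and its "data". step_arm: Moves the arm, as the interface text tells. Its arguments: {"type":"object","properties":{"plan":{"type":"array","items":{"type":"object","properties":{"offset":{"type":"array","items":{"type":"number"}},"rotation":{"type":"array","items":{"type":"number"}},"gripper":{"type":"number"}}}},"force":{"type":"number"}},"required":["plan"]}

```bash
mkdir -p pics; ls; python3 - <<'E'
from station import *
import cv2,numpy as np
s=sense();print({k:np.round(v,3) for k,v in s.items()})
for n in ("top","side"):
    im=get_image(n);cv2.imwrite(f"pics/{n}0.png",im[:,:,::-1])
    p=camera_params(n);print(n,p)
    for t in ("camera_leg_pin","camera_leg","camera_leg_hinge"):
        for d in cut_out(n,t): print(n,t,d["conf"],d["location"],d["region"].sum())
print(camera_params("wrist"))
E
```

```text
pics
{'t': np.float64(0.0), 'joints': array([-1.229,  0.412, -0.013,  1.597,  0.006,  1.134, -0.082]), 'qd': array([ 0.001,  0.001, -0.001, -0.   , -0.001, -0.001,  0.001]), 'effort': array([ 0.0000e+00, -5.8794e+01,  6.4200e-01, -2.9109e+01, -5.4000e-02,
        1.8000e-02,  0.0000e+00]), 'ee_pos': array([0.249, 0.573, 0.222]), 'eef_rot': array([-6.390e-01, -3.076e+00,  2.000e-03]), 'force': array([ 0.645, -0.12 ,  0.425]), 'moment': array([-0.02 , -0.004, -0.022]), 'opening': np.float64(0.087)}
top {'vfov': 49.73556937193238, 'cx': 326.22012659868136, 'cy': 241.52476502752603, 'pose': array([[ 0.02692051,  0.99156747, -0.12676449,  0.48637314],
       [-0.99942664,  0.02409257, -0.02378953,  0.03760135],
       [-0.02053485,  0.12733223,  0.99164753,  0.8473005 ],
       [ 0.        ,  0.        ,  0.        ,  1.        ]])}
top camera_leg_pin 0.74 [261.9, 195.3] 829
top camera_leg_pin 0.18 [250.6, 416.8] 875
top camera_leg 0.71 [261.1, 198.1] 893
top camera_leg_hinge 0.61 [238.2, 237.3] 5057
side {'vfov': 54.545144516935636, 'cx': 318.63844671467996, 'cy': 242.22964533963315, 'pose': array([[-0.98783742,  0.08059927, -0.13296986,  0.48177342],
       [-0.15466201, -0.59747281,  0.78683283,  0.58244359],
       [-0.01602772,  0.79782831,  0.60267164,  0.45771649],
       [ 0.        ,  0.        ,  0.        ,  1.        ]])}
side camera_leg_pin 0.79 [367.1, 308.6] 2092
side camera_leg 0.81 [361.6, 307.4] 2126
side camera_leg_hinge 0.95 [284.9, 288.8] 10972
{'vfov': 65.70646984690485, 'cx': 322.68947025892106, 'cy': 236.92199216955447, 'T_tool_cam': array([[-8.05537171e-04,  9.68086967e-01,  2.50613198e-01,
         6.91513092e-02],
       [ 9.99999587e-01,  6.74490711e-04,  6.08791448e-04,
         2.62776131e-05],
       [ 4.20326792e-04,  2.50613585e-01, -9.68087111e-01,
        -1.63515797e-01],
       [ 0.00000000e+00,  0.00000000e+00,  0.00000000e+00,
         1.00000000e+00]])}
```

View pics/top0.png

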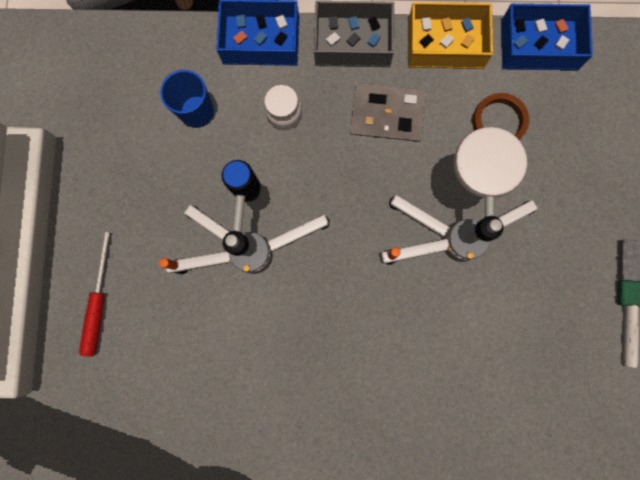

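View pics/side0.png

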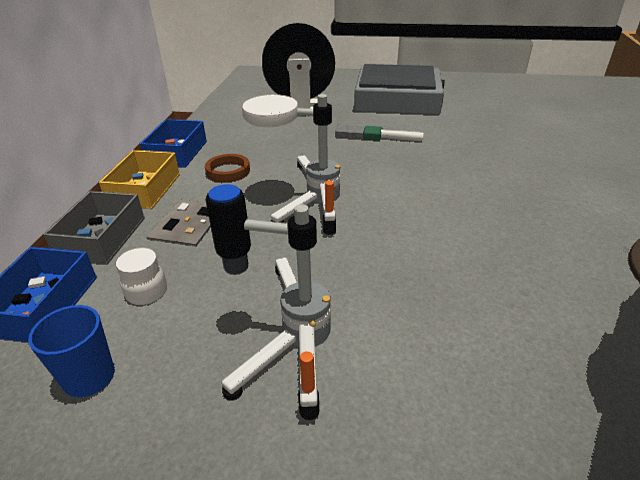

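The camera stand is the left one in top (blue barrel at row 175, col 240; orange pin at row 264, col 167). It is the near one in side, with the pin at about rows 350-393, col 308. The network picked the right stand in both. Next I measure the pin and hinge.

```bash
cat > h.py <<'E'
from station import *
import cv2,numpy as np
from scipy.optimize import least_squares
def proj(n,P):
    p=camera_params(n);T=np.linalg.inv(p["pose"]);f=240/np.tan(np.radians(p["vfov"]/2))
    c=(T[:3,:3]@np.atleast_2d(P).T).T+T[:3,3]
    return np.c_[p["cx"]+f*c[:,0]/-c[:,2], p["cy"]-f*c[:,1]/-c[:,2]]
def ray(n,uv):
    p=camera_params(n);f=240/np.tan(np.radians(p["vfov"]/2))
    d=p["pose"][:3,:3]@np.array([(uv[0]-p["cx"])/f,-(uv[1]-p["cy"])/f,-1]);return p["pose"][:3,3],d
def atz(n,uv,z):
    o,d=ray(n,uv);return o+d*(z-o[2])/d[2]
def orange(n,im,box):
    r0,r1,c0,c1=box;s=im.astype(int)
    m=(s[:,:,0]>120)&(s[:,:,0]>1.8*s[:,:,1])&(s[:,:,2]<90)
    k=np.zeros_like(m);k[r0:r1,c0:c1]=1;m&=k>0
    r,c=np.nonzero(m);return m,r,c
E
python3 - <<'E'
from h import *
obs={}
for n,b in (("top",(250,280,150,185)),("side",(335,410,290,325))):
    im=cv2.imread(f"pics/{n}0.png")[:,:,::-1]
    m,r,c=orange(n,im,b);print(n,len(r),r.min(),r.max(),c.min(),c.max(),c.mean(),r.mean());obs[n]=np.array([c.mean(),r.mean()])
f=lambda p: np.r_[proj("top",p[None])[0]-obs["top"],proj("side",p[None])[0]-obs["side"]]
s=least_squares(f,[.45,.2,.07]);print("pin",s.x,s.fun)
# post top z=.19 top view; side too
obs={"top":np.array([236.,242.]),"side":np.array([302,212.])}
s=least_squares(f,[.45,.1,.19]);print("post top",s.x,s.fun)
obs={"top":np.array([250.,252.]),"side":np.array([305,300.])}
s=least_squares(f,[.45,.1,.06]);print("hub",s.x,s.fun)
E
python3 - <<'E'
import cv2
a=cv2.imread("pics/top0.png")[140:300,140:350]
cv2.imwrite("pics/topc.png",cv2.resize(a,None,fx=3.7,fy=3.7,interpolation=cv2.INTER_CUBIC))
E
```

```text
top 67 259 267 160 168 163.86567164179104 262.7761194029851
side 149 352 392 300 313 307.00671140939596 361.1744966442953
pin [0.54478708 0.29464034 0.08964041] [ 0.03854128  0.65639681 -0.43394402 -0.04964061]
post top [0.56848668 0.17098826 0.18160603] [-0.03293731 -0.37561911  0.30949062  0.039821  ]
hub [0.56908521 0.17414344 0.0534166 ] [-0.01891773 -0.27246645  0.21709611  0.02597994]
```

View pics/topc.png

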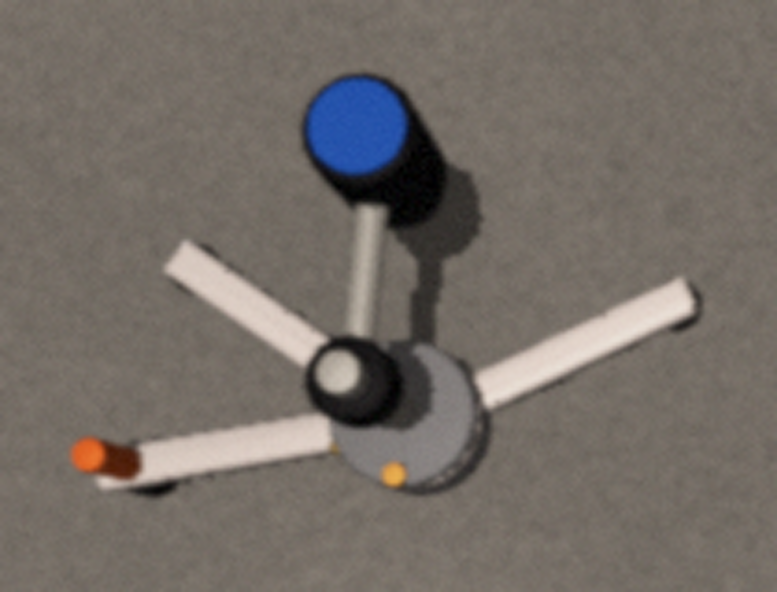

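```bash
python3 - <<'E'
from h import *
c=lambda x,y:(x/3.7+140-.4,y/3.7+140-.4)
pin=atz("top",c(88,455),.095);pinb=atz("top",c(130,463),.045);post=atz("top",c(337,371),.19);hub=atz("top",c(404,418),.06)
bar=atz("top",c(357,126),.2);l1=atz("top",c(178,256),.021);l2=atz("top",c(690,297),.021)
for k in ("pin","pinb","post","hub","bar","l1","l2"):
    v=eval(k);w=v-post;print(k,v.round(4),"r",np.hypot(*w[:2]).round(4),"ang",np.degrees(np.arctan2(w[1],w[0])).round(1))
# side pin bottom/top expected
print(proj("side",np.array([[pin[0],pin[1],.095],[pin[0],pin[1],.043]])))
s=sense();from scipy.spatial.transform import Rotation as R
print(R.from_rotvec(s["eef_rot"]).as_matrix().round(3))
# lamp pin
for im,n,b in ((0,"top",(235,270,375,410)),):
    im=cv2.imread(f"pics/{n}0.png")[:,:,::-1];m,r,cc=orange(n,im,b);print("lamp",atz("top",(cc.mean(),r.mean()),.085))
E
```

```text
pin [0.5456 0.2937 0.095 ] r 0.1199 ang 101.5
pinb [0.5466 0.2926 0.045 ] r 0.1186 ang 101.2
post [0.5696 0.1762 0.19  ] r 0.0 ang 0.0
hub [0.5671 0.1748 0.06  ] r 0.0029 ang -149.9
bar [0.6543 0.1715 0.2   ] r 0.0849 ang -3.2
l1 [0.6403 0.2848 0.021 ] r 0.1296 ang 56.9
l2 [0.6273 0.0586 0.021 ] r 0.1311 ang -63.9
[[305.73465836 356.7013668 ]
 [307.36629997 389.08421873]]
[[-0.917  0.398 -0.   ]
 [ 0.398  0.917 -0.   ]
 [ 0.    -0.    -1.   ]]
lamp [ 0.57087316 -0.04569703  0.085     ]
```

The geometry is consistent. The pin is 120 mm from the hinge at 101.4 deg, the fixed legs are at 57 and -64 deg, and the boom is at -3. That puts the joint at about 0.34 and the stop at 177 deg. I'll straddle the pin with the jaws along the tangent and swing it round.

>>> {"op": "step_arm", "data": {"plan": [{"offset": [-0.04, -0.015, -0.015], "rotation": [0, 0, 0], "gripper": 0.3}, {"offset": [-0.043, -0.016, -0.015], "rotation": [0, 0, 0], "gripper": 0.5}, {"offset": [-0.043, -0.016, 0], "rotation": [0, 0, 0], "gripper": 0.6}, {"offset": [-0.043, -0.016, 0], "rotation": [0, 0, 0], "gripper": 0.6}, {"offset": [-0.043, -0.016, 0], "rotation": [0, 0, 0], "gripper": 0.6}, {"offset": [-0.043, -0.015, 0], "rotation": [0, 0, 0], "gripper": 0.6}, {"offset": [-0.043, -0.015, 0], "rotation": [0, 0, 0], "gripper": 0.6}, {"offset": [-0.043, -0.015, 0], "rotation": [0, 0, 0], "gripper": 0.6}, {"offset": [-0.041, -0.014, 0], "rotation": [0, 0, 0], "gripper": 0.6}, {"offset": [0, 0, 0], "rotation": [0, 0, 8], "gripper": 0.6}, {"offset": [0, 0, 0], "rotation": [0, 0, 8], "gripper": 0.6}, {"offset": [0, 0, 0], "rotation": [0, 0, 8], "gripper": 0.6}]}}

```text
t: 1.6
ee_pos: [0.5448, 0.2939, 0.2526]
eef_rot: [-1.275, -2.871, -0.0]
force: [0.2, 0.7, 0.3]
opening: 0.0351
```

>>> {"op": "step_arm", "data": {"plan": [{"offset": [0, 0, 0], "rotation": [0, 0, 8], "gripper": 0.6}, {"offset": [0, 0, 0], "rotation": [0, 0, 8], "gripper": 0.6}, {"offset": [0, 0, 0], "rotation": [0, 0, 8], "gripper": 0.6}, {"offset": [0, 0, 0], "rotation": [0, 0, 7], "gripper": 0.6}, {"offset": [0, 0, 0], "rotation": [0, 0, 0], "gripper": 0.6}]}}

```text
t: 2.1
ee_pos: [0.5443, 0.2946, 0.2526]
eef_rot: [1.989, 2.432, -0.0]
force: [0.3, 0.4, 0.0]
opening: 0.035
```

```bash
cat > rel.py <<'E'
from h import *
from scipy.spatial.transform import Rotation as R
s=sense();M=R.from_rotvec(s["eef_rot"]).as_matrix();print(s["t"],s["ee_pos"].round(4),"yang",np.degrees(np.arctan2(M[1,1],M[0,1])),"z",M[:,2].round(3),"open",s["opening"],"F",s["force"].round(1))
E
python3 - <<'E'
from rel import *
print("tool offset to pin",M.T@(np.array([.5455,.2935,.057])-s["ee_pos"]))
for n in("wrist","top"): cv2.imwrite(f"pics/{n}1.png",get_image(n)[:,:,::-1])
E
```

```text
2.1 [0.5443 0.2946 0.2526] yang 11.433539677158064 z [-0. -0. -1.] open 0.034978294714989894 F [0.3 0.4 0. ]
tool offset to pin [-0.0013063   0.00095402  0.19560408]
```

View pics/wrist1.png

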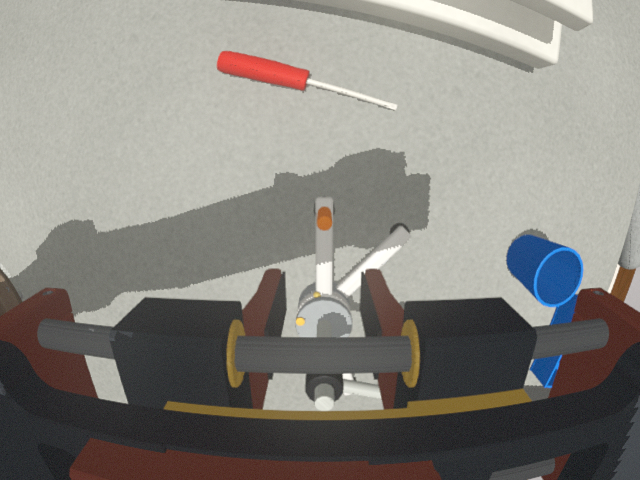

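Wrist view: the pin (row 218, col 324) lies on the jaws' centre line at col 323, so it is centred between the fingers. Next is straight down.

>>> {"op": "step_arm", "data": {"plan": [{"offset": [-0.001, 0.001, 0.03], "rotation": [0, 0, 0], "gripper": 0.6}, {"offset": [0, 0, 0.04], "rotation": [0, 0, 0], "gripper": 0.6}, {"offset": [0, 0, 0.04], "rotation": [0, 0, 0], "gripper": 0.6}, {"offset": [0, 0, 0.03], "rotation": [0, 0, 0], "gripper": 0.6}, {"offset": [0, 0, 0.02], "rotation": [0, 0, 0], "gripper": 0.6}, {"offset": [0, 0, 0.02], "rotation": [0, 0, 0], "gripper": 0.6}, {"offset": [0, 0, 0.015], "rotation": [0, 0, 0], "gripper": 0.6}, {"offset": [0, 0, 0], "rotation": [0, 0, 0], "gripper": 0.6}]}}

```text
t: 3.0
ee_pos: [0.5444, 0.2931, 0.0556]
eef_rot: [-1.984, -2.434, 0.005]
force: [-0.8, 0.6, 0.4]
opening: 0.035
```

```bash
python3 - <<'E'
from rel import *
for n in("side","wrist"): cv2.imwrite(f"pics/{n}2.png",get_image(n)[:,:,::-1])
E
```

```text
3.0 [0.5444 0.2931 0.0556] yang 11.620743695395522 z [-0.003 -0.002 -1.   ] open 0.03504054764537102 F [-0.8  0.6  0.4]
```

View pics/side2.png

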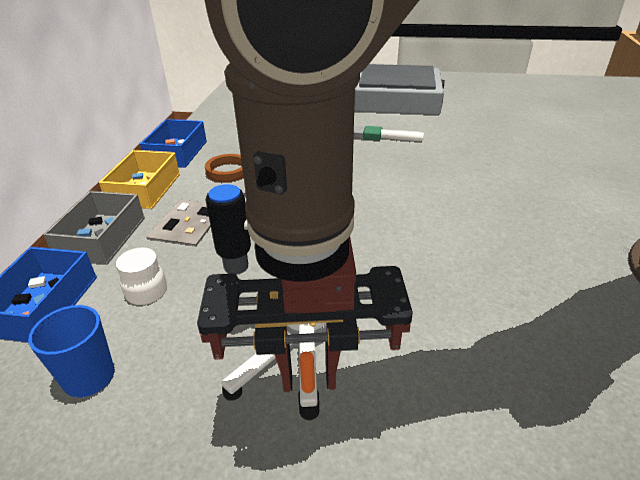

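View pics/wrist2.png

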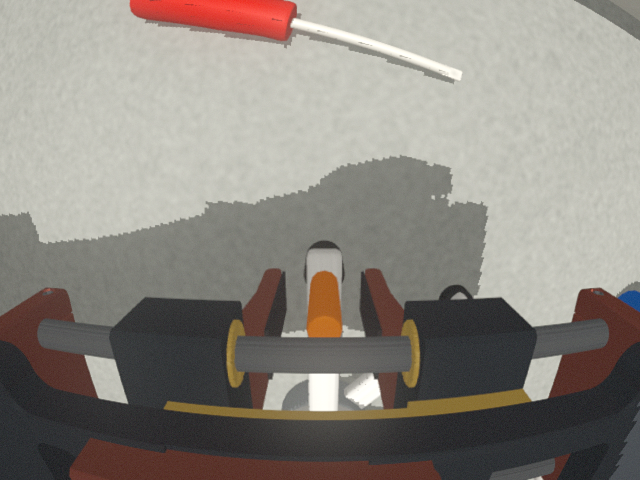

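Both views show the pin (side row 370, col 307) standing between the fingers. Now the swing.

>>> {"op": "step_arm", "data": {"plan": [{"offset": [-0.0003, -0.0084, 0], "rotation": [0, 0, -4], "gripper": 0.6}, {"offset": [-0.0003, -0.0084, 0], "rotation": [0, 0, -4], "gripper": 0.6}, {"offset": [-0.0003, -0.0084, 0], "rotation": [0, 0, -4], "gripper": 0.6}, {"offset": [-0.0003, -0.0084, 0], "rotation": [0, 0, -4], "gripper": 0.6}, {"offset": [-0.0003, -0.0084, 0], "rotation": [0, 0, -4], "gripper": 0.6}, {"offset": [-0.0003, -0.0084, 0], "rotation": [0, 0, -4], "gripper": 0.6}, {"offset": [-0.0003, -0.0084, 0], "rotation": [0, 0, -4], "gripper": 0.6}, {"offset": [-0.0003, -0.0084, 0], "rotation": [0, 0, -4], "gripper": 0.6}, {"offset": [-0.0003, -0.0084, 0], "rotation": [0, 0, -4], "gripper": 0.6}, {"offset": [-0.0003, -0.0084, 0], "rotation": [0, 0, -4], "gripper": 0.6}, {"offset": [0, 0, 0], "rotation": [0, 0, 0], "gripper": 0.6}]}}

```text
t: 4.2
ee_pos: [0.4758, 0.2501, 0.0591]
eef_rot: [1.034, 2.965, 0.002]
force: [0.5, -0.2, 1.0]
opening: 0.035
```

```bash
python3 - <<'E'
from rel import *
w=s["ee_pos"]-[.568,.1755,0];print("r",np.hypot(*w[:2]),"ang",np.degrees(np.arctan2(w[1],w[0])))
for n in("wrist",): cv2.imwrite(f"pics/{n}3.png",get_image(n)[:,:,::-1])
E
```

```text
4.2 [0.4758 0.2501 0.0591] yang 51.56238119895437 z [ 0.002  0.001 -1.   ] open 0.0350384176291753 F [ 0.5 -0.2  1. ]
r 0.11859381149552209 ang 140.99646099029997
```

View pics/wrist3.png

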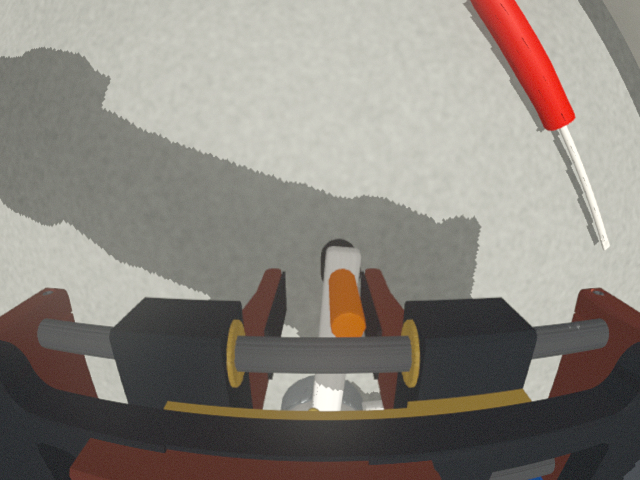

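The pin rides on the trailing finger (row 300, col 347) about 5 deg behind the tool, so the leg is at about 136 deg. I'll continue past the hump.

>>> {"op": "step_arm", "data": {"plan": [{"offset": [0.0005, -0.0084, 0.001], "rotation": [0, 0, -4], "gripper": 0.6}, {"offset": [0, -0.0084, 0], "rotation": [0, 0, -4], "gripper": 0.6}, {"offset": [-0.0003, -0.0084, 0], "rotation": [0, 0, -4], "gripper": 0.6}, {"offset": [-0.0003, -0.0084, 0], "rotation": [0, 0, -4], "gripper": 0.6}, {"offset": [-0.0003, -0.0084, 0], "rotation": [0, 0, -4], "gripper": 0.6}, {"offset": [-0.0003, -0.0084, 0], "rotation": [0, 0, -4], "gripper": 0.6}, {"offset": [-0.0003, -0.0084, 0], "rotation": [0, 0, -4], "gripper": 0.6}, {"offset": [-0.0003, -0.0084, 0], "rotation": [0, 0, -4], "gripper": 0.6}, {"offset": [-0.0003, -0.0084, 0], "rotation": [0, 0, -4], "gripper": 0.6}, {"offset": [0, -0.002, 0], "rotation": [0, 0, -1], "gripper": 0.6}, {"offset": [0, 0, 0], "rotation": [0, 0, 0], "gripper": 0.6}]}}

```text
t: 5.35
ee_pos: [0.4492, 0.1797, 0.0571]
eef_rot: [0.045, 3.14, 0.001]
force: [0.5, -0.3, -0.7]
opening: 0.0354
```

```bash
python3 - <<'E'
from rel import *
w=s["ee_pos"]-[.568,.1755,0];print("r",np.hypot(*w[:2]),"ang",np.degrees(np.arctan2(w[1],w[0])))
for n in("wrist",): cv2.imwrite(f"pics/{n}4.png",get_image(n)[:,:,::-1])
E
```

```text
5.35 [0.4492 0.1797 0.0571] yang 88.3642432431743 z [ 0.001  0.001 -1.   ] open 0.03537868403246935 F [ 0.5 -0.3 -0.7]
r 0.11891243801202984 ang 177.9883017568872
```

View pics/wrist4.png

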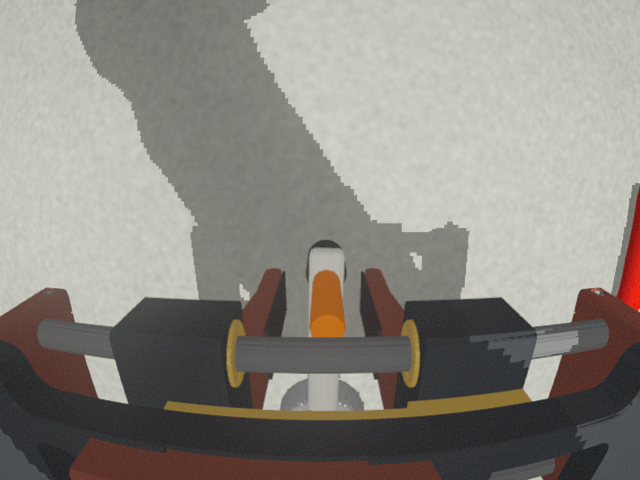

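The pin has left the trailing finger and sits centred (row 300, col 327), so the leg has snapped to its stop at about 177 deg. I'll raise straight up and then check.

>>> {"op": "step_arm", "data": {"plan": [{"offset": [0, 0, -0.01], "rotation": [0, 0, 0], "gripper": 0.6}, {"offset": [0, 0, -0.03], "rotation": [0, 0, 0], "gripper": 0.6}, {"offset": [0, 0, -0.04], "rotation": [0, 0, 0], "gripper": 0.6}, {"offset": [0, 0, -0.04], "rotation": [0, 0, 0], "gripper": 0.6}, {"offset": [0, 0, -0.04], "rotation": [0, 0, 0], "gripper": 0.6}, {"offset": [0.04, 0, -0.03], "rotation": [0, 0, 0], "gripper": 0.6}, {"offset": [0.04, 0.03, 0], "rotation": [0, 0, 0], "gripper": 0.6}, {"offset": [0, 0.045, 0], "rotation": [0, 0, 0], "gripper": 0.6}, {"offset": [0, 0.045, 0], "rotation": [0, 0, 0], "gripper": 0.6}, {"offset": [0, 0.045, 0], "rotation": [0, 0, 0], "gripper": 0.6}, {"offset": [0, 0.045, 0], "rotation": [0, 0, 0], "gripper": 0.6}, {"offset": [0, 0, 0], "rotation": [0, 0, 0], "gripper": 0.6}]}}

```text
t: 6.6
ee_pos: [0.3716, 0.3977, 0.2469]
eef_rot: [-0.031, -3.14, -0.005]
force: [0.3, 0.4, 0.2]
opening: 0.0353
```

```bash
python3 - <<'E'
from rel import *
for n in("top","side"): cv2.imwrite(f"pics/{n}5.png",get_image(n)[:,:,::-1])
E
```

```text
6.6 [0.3716 0.3977 0.2469] yang 88.85804740183512 z [-0.001  0.003 -1.   ] open 0.035281666856741 F [0.3 0.4 0.2]
```

View pics/top5.png

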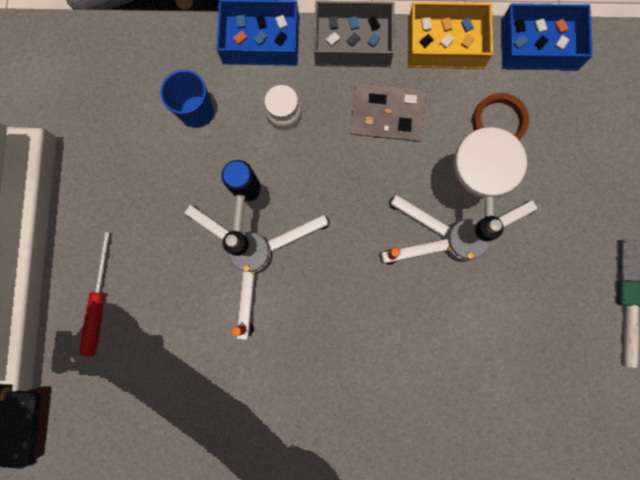

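View pics/side5.png

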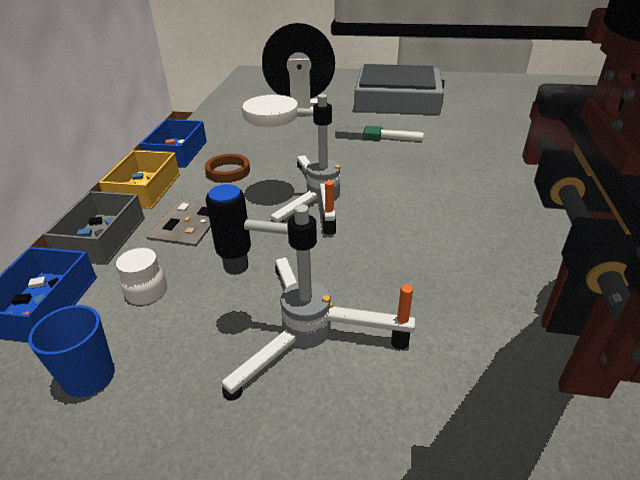

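The camera leg points opposite the boom (pin at top row 331, col 238). The lamp leg has not changed (pin at row 253, col 395), and the gripper is clear. One last angle check, then I hand in.

```bash
python3 - <<'E'
from h import *
im=cv2.imread("pics/top5.png")[:,:,::-1];m,r,c=orange("top",im,(320,345,225,255))
p=atz("top",(c.mean(),r.mean()),.09);w=p-[.568,.1755,0];a=np.degrees(np.arctan2(w[1],w[0]))
print(p,np.hypot(*w[:2]),a,"joint",np.radians(a-81.8), np.abs(sense()["qd"]).max())
if 1.53<np.radians(a-81.8)<1.75: print(sign_off())
E
```

```text
[0.4496027  0.18294951 0.09      ] 0.11863142445024971 176.39971882035525 joint 1.6510765648760453 0.028715899338141983
the job is handed in; nothing more can be done
None
```

The camera stand's third leg is fully out and seated in its end detent, and the job is handed in. I straddled the orange pin with the half-open jaws, swung it about 75 deg counter-clockwise past the hump, and it snapped to the stop by itself. Then I lifted the gripper straight off and moved it clear.

- **Camera leg:** the last top image puts it at 176.4 deg, opposite the boom. That is about 1.65 rad on the joint, against the 1.48 needed and the stop at 1.658. I did not measure the leg's speed.
- **Lamp leg:** its pin shows no visible movement in the top and side images.
- **Robot:** about 0 N on the tool and the gripper clear of everything, at about 6.7 s on the clock.

No check failed or disagreed.

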